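# Wedge a blank up off its front packing pads in the bench router

## Task

I want to change the two front packing pads under the blank in the bench router. Slide the clear guard window all the way open, then push the yellow wedge, thin end first, straight and flat on the bed, under the middle of the blank's front edge until the blank just lifts off its front pads, a few millimetres of daylight and no more, with its back still on the rear pads and against the fence. Finish while holding the wedge by its grip there, with the blank resting on the wedge; never touch the blank itself and leave everything else where it is.

Things in the scene. Friction and masses are not known exactly. Their poses are not given: they have to be found in the camera images.
- machine: bench router, 550 (x) x 620 (y) mm, fixed, turned a little. Origin: on the bench under its middle, 290 mm behind its front edge; x points to the machine's back, y to its left, z up. Its flat bed is 45 mm above the bench; in front (x -290 to -50 mm) it is an open loading ledge, the guard's lower track is flush, behind it is the work area up to a 28 mm high wooden rear fence (front face x = +151)
- head_rail (a point): middle of the guard frame's head rail, at its top, 147 mm above the bed: the rail is 32 mm deep (x), 16 mm high and crosses the full width above the guard. Below it a fixed clear pane closes the right half (machine y -288 to +3); the left half (y +30 to +290) is free when the guard is open
- guard (a joint): the sliding clear guard window, value in m: 0 shut (in front of the left half, where the blank is), 0.26 fully open; it slides along the machine's -y, to the right, in front of the fixed pane, needs only about 2 N and stays where it is left
- guard_grip (a point): grip point on the guard's red upright D-handle: centre of its vertical bar (12 mm thick, round, standing 38 mm in front of the pane), 105 mm above the bed. The bar runs from 45 to 118 mm above the bed, its top end bends back to the pane; free to both sides for fingers from above. It moves with the guard
- wedge: yellow wooden leveling wedge, 200 long (x) x 36 wide (y) mm, loose on the loading ledge, about 0.13 kg. Origin: centre of its underside; x points to the thin end, z up. The top slopes evenly 1 in 6, from 2 mm thick at the thin end (x = +100) to 35 mm at the thick end. A grip block 40 (x) x 36 (y) mm, flush with the sides, stands on the thick end, centred at x = -78, its top 66 mm above the underside
- wedge_tip (a point): middle of the wedge's thin end, at its underside (wedge x = +100)
- wedge_grip (a point): centre of the wedge's grip block, 46 mm above its underside, wedge x = -78, 178 mm behind the thin end; to be gripped across the 36 mm width (wedge y)
- blank: wooden blank 150 (x) x 190 (y) x 45 mm, loose, 0.6 to 0.9 kg, with two pencilled circles on top; it lies on four packing pads with its back against the rear fence, square with the machine. Origin: centre of its underside; axes like the machine's
- blank_lip (a point): middle of the blank's lower front edge (blank x = -75), about 37 mm behind the guard pane; 8 mm above the bed while the blank lies on its pads. The wedge goes in under this point
- front_pads: the two front packing pads, black, each 30 x 30 x 8 mm, fixed on the bed under the front of the blank, centred 75 mm to either side of its middle and 20 mm behind its front edge, so 120 mm is free between them for the wedge. Origin: midway between the two, on the bed
- rear_pads: the two rear packing pads, the same, 110 mm further back; the blank tips up about them. Origin: on the bed under the centre of the blank, 55 mm in front of the middle between the two pads
- block_a: bystander: pine block 140 x 90 x 45 mm, the lower one of a stack of two on the bench right of the router; origin at the centre of its underside
- block_b: bystander: pine block 140 x 90 x 45 mm lying on block_a; origin at the centre of its underside
- tape: bystander: yellow tape measure, 70 x 35 x 65 mm, on the bench left of the router; origin at the centre of its underside
- clamp: bystander: bar clamp with a red handle lying flat on the bench left of the router, about 320 x 90 x 25 mm
- cup: bystander: paper cup full of dowels, 76 mm across, 145 mm tall, on the bench right of the router; origin at the centre of its underside
- bit_case: bystander: black and orange cutter case 60 x 100 x 20 mm lying on the bed behind the fixed pane; origin at the centre of its underside
- wrench: bystander: flat steel collet wrench, 165 mm long, 6 mm thick, lying on the bed behind the fixed pane
Not all that is in view belongs to the job. There is more than one size of the blank; the one meant has the size given above.

How it is judged (in metres and radians):
On the way, in this order (a step that is already met when the one before it is completed fails the run):
1. the guard window is slid fully open (within 25 mm of its stop) (value of joint guard above 0.235 m), for 0.2 s.
2. the wedge's thin end is at least 15 mm under the blank's front edge, near its middle, with the wedge flat on the bed (x of wedge_tip in the frame of blank above -0.06 m and y of wedge_tip in the frame of blank between -0.045 and 0.045 m and z of wedge_tip in the frame of machine below 0.05 m and angle between wedge's own z axis and vertical below 0.08 rad), for 0.1 s.
At the end, for the whole second after the job is handed in: Guard within 25 mm of fully open; blank at rest (moved < 12 mm), front edge 1.5 to 7 mm above its old height, off the front pads, back still down on the rear pads, not touched by the robot; wedge flat on the bed (3.4 deg), straight (11 deg), within 45 mm of the blank's middle, held by the fingers (value of joint guard above 0.235 m and z of blank_lip in the frame of machine between 0.0545 and 0.06 m and contact force between blank and front_pads below 0.05 N and contact force between blank and wedge above 1 N and z of blank in the frame of machine below 0.0572 m and contact force between each of the arm, the fingers and blank below 0.05 N and contact force between the fingers and wedge above 2 N and z of wedge_tip in the frame of machine below 0.048 m and z of wedge_grip in the frame of machine below 0.097 m and angle between wedge's own z axis and vertical below 0.06 rad and angle between the x axis of wedge and the x axis of machine, either way round below 0.2 rad and y of wedge_tip in the frame of blank between -0.045 and 0.045 m and distance of blank from where it was at the start of the episode below 0.012 m and linear speed of each of blank, wedge below 0.01 m/s); the arm keeps its last pose, push and grip.
It fails at once if the blank's front edge is lifted more than 12 mm (z of blank_lip in the frame of machine above 0.065 m).
It fails at once if the robot touches the blank (contact force between any of the arm, the fingers and blank above 1 N).
It fails at once if the blank is shoved out of place (more than 20 mm) (distance of blank from where it was at the start of the episode above 0.02 m).
It fails at once if a bystander is moved by more than 25 mm (distance of any of block_a, block_b, tape, clamp, cup, bit_case, wrench from where it was at the start of the episode above 0.025 m).
It also fails if it takes over 59 s, if anything falls off the work surface, if the arm or the gripper's body presses on something with over 40 N, if the wrist force passes 120 N, or if a joint passes its speed limit or range.

## Robot

A 6-joint arm with a two-finger parallel gripper is mounted at the origin on the work surface. World frame = base frame: x ahead of the robot, y to its left, z up, the work surface at z = 0. Lengths are in mm, angles in rad, forces in N, time in s.
With the tool pointing down it reaches from about 275 to 975 mm from the base axis. Payload 8.4 kg.
Tool frame: the origin (TCP) lies between the finger pads; the fingertips stand 14 mm ahead of it and the grasp point (between the pads) lies 5 mm behind it; z points along the fingers, y is the line along which they close (so a half turn about z gives the same grasp; the last joint's range is limited). The gripper opens to 92 mm and grips with 3 to 60 N. Pads are 20 mm wide; open, the fingers measure 128 mm over their backs; the gripper's body (75 mm by 189 mm) begins 69 mm behind the grasp point.
Start: joints at [-1.236, 0.353, 1.633, -0, 1.155, -0.002], TCP at [206.541, -589.889, 228.583] pointing down, gripper open.
Joint ranges: [-2.63, 2.63], [-0.92, 2.1], [0.06, 2.66], [-1.3, 4.44], [0, 2.69], [-3.02, 3.02]. Speed limits (rad/s): [2.22, 2.22, 2.79, 3.14, 3.14, 3.14].

## Interface

Orientations are given as a unit quaternion [w, x, y, z].
In Python, from station import * gives the robot as it stands. Calls block until the motion is done:
- reach(position, orientation): joint-space move of the TCP to a pose.
- move_linear(position, orientation=None, speed=150): straight line of the TCP; orientation=None keeps the orientation; speed is the mean speed in mm/s.
- move_j(angles): joint-space move.
- move_gripper(opening): finger opening in mm; the grip force is fixed at half the most; returns when the fingers have stopped.
- hold(seconds).
- inverse_kinematics(position, orientation): joint angles nearest the present ones, or None.
- snapshot(name): name is "scene" or "top" or "wrist"; returns a dict with "pixels" (400x640x3 uint8, blue, green, red), "depth" (400x640 float32, mm along the optical axis (not along the pixel's ray), 0 where there is no reading), "fx", "fy", "cx", "cy" (pixels), "k1" (the pictures are not rectified: a ray, as slopes to the right and down, at radius r is drawn at 1 + k1 r^2 times it, then the intrinsics apply), "R" (3x3) and "t" (3): a world point X has camera coordinates R X + t. Camera axes: x right, y down, z forward; pixel columns grow to the right and rows downward; lengths in mm; the calibration is good to about 2 mm. A picture is of the moment at which its call begins.
A pose or a line that the arm cannot do raises PlanningError and nothing moves.
- finish_job(): hands the job in; it is judged then, once.
Readings, each from a call of its own:
- current_time_s(): time.
- current_q(): joint angles.
- current_joint_vel(): joint speeds.
- current_joint_efforts(): joint torques, N m.
- current_tool_pos(): TCP position.
- current_eef_rot(): TCP orientation.
- current_wrist_force(): force on the tool from outside, world axes, zero at the start.
- current_torque(): the same for the moment, N m.
- current_width(): finger opening in mm.
- current_finger_force(): force on a finger pad.
Only numpy, scipy, OpenCV 4.12 (cv2) and the standard library are available. Lean on these libraries where they do the work, as an engineer would, in place of code of your own. Each camera call takes 0.05 s, during which the arm holds its last target. There are 200 camera calls.

## Working session

There is one attempt and no reset: what is moved stays moved. The work goes in short steps, each a Python script; the robot and the scene stay as the last script left them, time stands still between calls to the robot, and variables do not carry over. Pictures are saved under pics/ and viewed, at most 10 in all, crops included, and the job is handed in when it is done.

```bash
mkdir -p pics; ls
cat > h.py <<'E'
from station import *
import numpy as np, cv2
def ray(s,u,v):
    xd=(u-s["cx"])/s["fx"]; yd=(v-s["cy"])/s["fy"]; x,y=xd,yd
    for _ in range(20):
        k=1+s["k1"]*(x*x+y*y); x,y=xd/k,yd/k
    return np.array([x,y,1.])
def depthpt(s,u,v):
    d=float(s["depth"][int(round(v)),int(round(u))]); R=np.array(s["R"]);return R.T@(ray(s,u,v)*d-np.array(s["t"]))
def plane(s,u,v,z):
    R=np.array(s["R"]);c=-R.T@np.array(s["t"]);d=R.T@ray(s,u,v)
    return c+d*(z-c[2])/d[2]
def proj(s,X):
    p=np.array(s["R"])@np.array(X,float)+np.array(s["t"]);x,y=p[:2]/p[2];k=1+s["k1"]*(x*x+y*y)
    return np.array([s["fx"]*x*k+s["cx"],s["fy"]*y*k+s["cy"]])
E
python3 - <<'E'
from h import *
for n in("scene","top"):
    s=snapshot(n);cv2.imwrite(f"pics/{n}0.png",s["pixels"]);np.save(f"pics/{n}0.npy",s,allow_pickle=True)
    R=np.array(s["R"]);print(n,s["fx"],s["k1"],-R.T@np.array(s["t"]),R[2])
print(current_eef_rot(),current_time_s())
E
```

```text
pics
scene 378.01722834996497 -0.07168978456084514 [1154.64524183   68.16179599 1073.8525954 ] [-0.54248358 -0.07077959 -0.83707934]
top 468.05233634404595 -0.0731479153622405 [ 319.90017327  -21.53765861 1653.94923908] [ 0.13918758 -0.00226548 -0.99026344]
[-5.88110487e-04  9.85856438e-01  1.67590962e-01 -8.98580529e-05] 0.1
```

View pics/scene0.png

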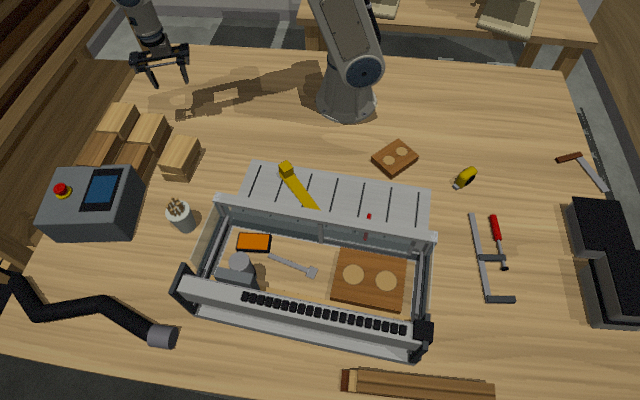

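View pics/top0.png

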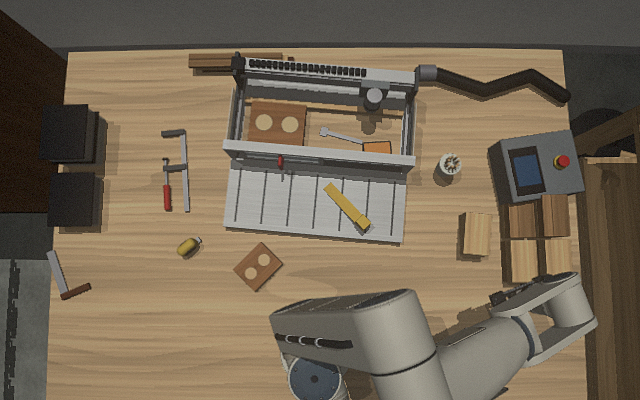

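The things that could be mistaken for the target:
- **Blank:** the large brown board inside the router at top (277,125), or the small brown board on the bench at (258,267). The one in the router against the fence fits the description.
- **Wedge:** the yellow wedge on the ledge at (347,205), or the yellow tape at (189,246). I choose the one on the ledge.
- **Guard grip:** the red handle at (281,161), or the clamp's red handle at (167,197) and the e-stop at (562,161). I choose the one at (281,161).

I'll check these in one close crop.

Run:
```python
from h import *
s=np.load("pics/top0.npy",allow_pickle=True).item()
c=np.load("pics/scene0.npy",allow_pickle=True).item()
im=s["pixels"];cv2.imwrite("pics/crop1.png",cv2.resize(im[95:245,220:420],None,fx=4,fy=4,interpolation=cv2.INTER_CUBIC))
hsv=cv2.cvtColor(im,cv2.COLOR_BGR2HSV)
def big(m,r):
    k=np.zeros_like(m);k[r[0]:r[1],r[2]:r[3]]=m[r[0]:r[1],r[2]:r[3]]
    cs,_=cv2.findContours(k,cv2.RETR_EXTERNAL,cv2.CHAIN_APPROX_NONE);return max(cs,key=cv2.contourArea)
y=big(cv2.inRange(hsv,(20,150,80),(32,255,255)),(160,245,300,400))
print("wedge",cv2.minAreaRect(y),cv2.boxPoints(cv2.minAreaRect(y)).tolist())
r=cv2.inRange(hsv,(0,150,60),(6,255,255))|cv2.inRange(hsv,(172,150,60),(180,255,255))
k=big(r,(140,190,260,310));print("red",cv2.boundingRect(k),cv2.moments(k)["m10"]/cv2.moments(k)["m00"],cv2.moments(k)["m01"]/cv2.moments(k)["m00"])
# ledge: light grey
print(hsv[235,300],hsv[215,300],hsv[240,230])
g=cv2.inRange(hsv,(0,0,110),(180,40,255));L=big(g,(165,250,210,420))
a=cv2.approxPolyDP(L,3,True)[:,0];print("ledge",a.tolist())
b=big(cv2.inRange(hsv,(5,60,40),(19,255,190)),(95,150,235,312))
print("blank",cv2.approxPolyDP(cv2.convexHull(b),2.5,True)[:,0].tolist(),[proj(s,[0,0,0])])
hc=cv2.cvtColor(c["pixels"],cv2.COLOR_BGR2HSV)
rr=cv2.inRange(hc,(0,150,60),(6,255,255))|cv2.inRange(hc,(172,150,60),(180,255,255))
n,_,st,ce=cv2.connectedComponentsWithStats(rr[195:260,340:400]);print(st[1:].tolist(),ce[1:]+[340,195])
```

```text
wedge ((347.0000305175781, 206.00001525878906), (56.56854248046875, 9.899494171142578), 45.0) [[323.5000305175781, 189.50001525878906], [330.5000305175781, 182.50001525878906], [370.5000305175781, 222.50001525878906], [363.5000305175781, 229.50001525878906]]
red (278, 157, 4, 9) 279.2083333333333 161.19444444444443
[18 92 75] [ 25   9 169] [ 17  85 179]
ledge [[230, 166], [224, 226], [401, 242], [405, 185], [395, 184], [391, 236], [393, 184], [370, 182], [367, 217], [371, 224], [361, 236], [342, 211], [337, 230], [339, 208], [322, 189], [331, 181], [341, 191], [342, 180], [318, 177], [312, 229], [316, 177], [293, 175], [286, 226], [290, 175], [284, 174], [282, 182], [281, 174], [267, 173], [260, 224], [265, 173], [241, 170], [240, 178], [239, 170]]
blank [[245, 97], [311, 102], [311, 146], [242, 140]] [array([316.15890851, 350.87821528])]
[[27, 19, 4, 5, 16], [24, 44, 2, 1, 2]] [[368.5    215.8125]
 [364.5    239.    ]]
```

View pics/crop1.png

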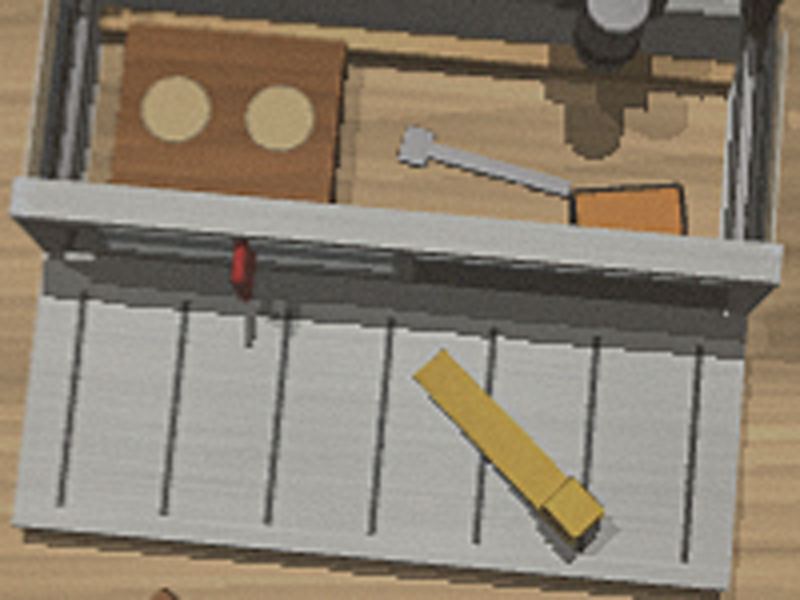

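The crop shows the blank with two circles at crop (230,110). The guard is shut, with its red bar at (242,270). The wedge's thin end is at (430,362) and its grip block top at (572,508).

Run:
```python
from h import *
s=np.load("pics/top0.npy",allow_pickle=True).item()
c=np.load("pics/scene0.npy",allow_pickle=True).item()
P=lambda u,v,z:plane(s,220+u/4-.375,95+v/4-.375,z)
f=lambda *a:print(*[np.round(x,1).tolist() if not isinstance(x,str) else x for x in a])
FL,FR=P(14,526,45),P(727,588,45);f("ledge",FL,FR,np.linalg.norm(FL-FR))
a=FL-FR;yaw=np.arctan2(-a[0],a[1]);print("yaw",yaw)
RL,RR=P(14,197,192),P(779,264,192);f("rail",(RL+RR)/2,np.linalg.norm(RL-RR));print(np.arctan2(-(RL-RR)[0],(RL-RR)[1]))
q=[P(u,v,98) for u,v in((128,26),(345,45),(332,203),(110,182))];f("blank",q,np.mean(q,0),np.linalg.norm(q[0]-q[1]),np.linalg.norm(q[1]-q[2]));e=q[0]-q[1];print(np.arctan2(-e[0],e[1]))
C=(P(176,108,98)+P(280,118,98))/2;f("circ",C)
t=P(430,362,47);f("tip",t)
g=[P(u,v,111) for u,v in((572,477),(604,512),(573,543),(540,507))];G=np.mean(g,0);f("gripblock",g,G)
d=t-G;print("len",np.hypot(*d[:2]),"wedge yaw",np.arctan2(d[1],d[0]))
# machine from ledge
u=np.array([np.cos(yaw),np.sin(yaw)]);v=np.array([-u[1],u[0]])
O=((FL+FR)/2)[:2]+290*u;f("O",O)
M=lambda X:np.array([(np.asarray(X)[:2]-O)@u,(np.asarray(X)[:2]-O)@v])
f("machine frame rail,blank,tip,G",M((RL+RR)/2),M(np.mean(q,0)),M(C),M(t),M(G))
# handle triangulated between views
from scipy.optimize import least_squares
h=least_squares(lambda X:np.r_[proj(s,X)-[279.5,158],proj(c,X)-[368.5,215]],[500,100,150]).x
f("handle top",h,M(h)); f(depthpt(s,279,160),depthpt(s,347,205),depthpt(s,300,215),depthpt(s,277,115))
```

```text
ledge [427.2, 318.9, 45.0] [371.3, -294.1, 45.0] 615.5
yaw -0.09093023057966644
rail [652.6, -11.8, 192.0] 615.2
-0.093830174325948
blank [[856.2, 220.0, 98.0], [837.7, 31.9, 98.0], [697.7, 42.8, 98.0], [717.3, 232.7, 98.0]] [777.2, 131.8, 98.0] 189.0 140.4
-0.0977153437063775
circ [777.5, 132.3, 98.0]
tip [568.2, -40.4, 47.0]
gripblock [[461.5, -156.6, 111.0], [432.4, -182.6, 111.0], [407.0, -156.6, 111.0], [436.8, -129.8, 111.0]] [434.5, -156.4, 111.0]
len 177.02395554614725 wedge yaw 0.7141305976401316
O [688.1, -13.9]
machine frame rail,blank,tip,G [-35.5, -1.1] [75.5, 153.2] [75.8, 153.8] [-117.0, -37.3] [-239.6, -164.9]
handle top [634.7, 113.7, 189.0] [-64.8, 122.3]
[632.6, 116.4, 167.7] [496.7, -107.8, 62.6] [465.2, 53.9, 39.5] [803.9, 130.8, 103.5]
```

```bash
cat >> h.py <<'E'
from scipy.spatial.transform import Rotation
YAW=-0.094; O=np.array([688.,-13.9]); U=np.array([np.cos(YAW),np.sin(YAW)]); V=np.array([-U[1],U[0]])
def W(x,y,z): return [*(O+x*U+y*V),z]           # machine -> world
def M(X): d=np.array(X)[:2]-O; return np.array([d@U,d@V])
def down(yaw):                                    # tool x along yaw, tool y to its right, z down
    c,s=np.cos(yaw),np.sin(yaw); q=Rotation.from_matrix(np.array([[c,s,0],[s,-c,0],[0,0,-1]])).as_quat()
    return [float(q[3]),*map(float,q[:3])]
def shot(n,f): s=snapshot(n);cv2.imwrite(f"pics/{f}.png",s["pixels"]);np.save(f"pics/{f}.npy",s,allow_pickle=True);return s
E
python3 - <<'E'
from h import *
p=current_tool_pos();move_linear([p[0],p[1],380],speed=300)
reach(W(-95,124,300),down(YAW))
shot("wrist","w1");print(current_time_s(),current_q(),current_tool_pos())
E
```

```text
3.6833 [ 1.89844080e-01  2.82211900e-01  1.57140608e+00 -1.87746387e-04
  1.28780319e+00  1.85549748e+00] [605.25175285 117.76809576 300.11062553]
```

View pics/w1.png

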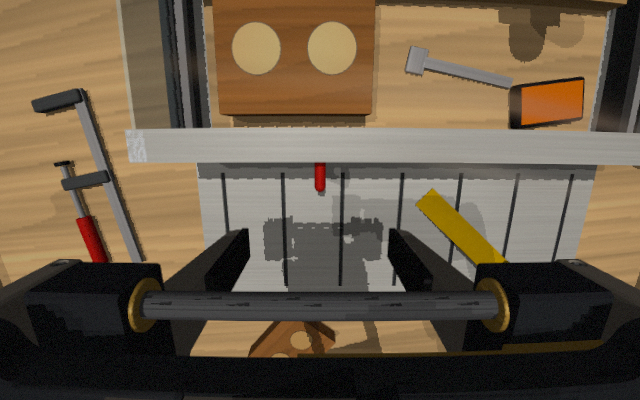

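The wrist view shows the red bar at (320,163–191), midway between the fingers (250–388). The rail's front edge is at row 163 and the blank's front top edge at row 115, u 218–374.

Run:
```python
from h import *
s=np.load("pics/w1.npy",allow_pickle=True).item()
print("bar front top",M(plane(s,320,190,165)),"low",M(plane(s,320,190,95)))
print("blank front",M(plane(s,218,115,98)),M(plane(s,374,115,98)),"rail front",M(plane(s,320,163,184)),M(plane(s,320,130,192)))
```

```text
bar front top [-83.72554317 121.70521401] low [-98.04753171 121.29109473]
blank front [ -1.76999793 248.77598612] [-2.26534353 54.29418048] rail front [-52.84580026 121.85440604] [-21.5220907  121.94026077]
```

Run:
```python
from h import *
reach(W(-76,122,250),down(YAW))
move_linear(W(-76,122,145),speed=150)
print(current_wrist_force())
move_gripper(0);print(current_width(),current_wrist_force())
y0=M(current_tool_pos())[1]
for dy in (130,252):
    move_linear(W(-76,122-dy,145),speed=110);print(dy,M(current_tool_pos()),current_width(),current_wrist_force(),current_time_s())
hold(.3)
move_gripper(50);move_linear(W(-80,-130,250),speed=250)
reach(W(-245,-60,330),down(YAW))
shot("wrist","w2");shot("top","t2");print(current_time_s())
```

```text
[-0.17562823  0.20760945 -0.606702  ]
11.31153853215408 [-0.05058764  0.10735272 -0.97744015]
130 [-76.19951039  -7.85888722] 11.37881466377839 [-1.88629366 -1.14835091 -0.56168818] 7.3833
252 [ -76.40771331 -119.26407234] 16.008383121980287 [ 4.93640355 59.66138886  4.20316996] 8.6417
11.0833
```

View pics/w2.png

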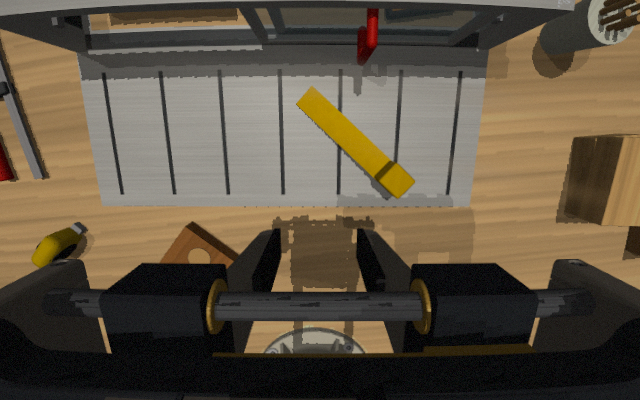

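The guard slid right. The bar is now at (368,10–62), and the wedge is untouched at (310,95)–(395,180). The last push ran into something early, so I'll measure the guard's travel.

Run:
```python
from h import *
s=np.load("pics/w2.npy",allow_pickle=True).item();t=np.load("pics/t2.npy",allow_pickle=True).item()
for n,d in(("w2",s),("t2",t)):
    h=cv2.cvtColor(d["pixels"],cv2.COLOR_BGR2HSV);r=cv2.inRange(h,(0,150,60),(6,255,255))|cv2.inRange(h,(172,150,60),(180,255,255))
    N,_,st,ce=cv2.connectedComponentsWithStats(r)
    for a,b in zip(st[1:],ce[1:]):
        if a[4]>8: print(n,a.tolist(),b.round(1),[M(plane(d,b[0],b[1],z)).round(1).tolist() for z in(100,130,160)])
    y=cv2.inRange(h,(20,150,80),(32,255,255))
    N,_,st,ce=cv2.connectedComponentsWithStats(y)
    for a,b in zip(st[1:],ce[1:]):
        if a[4]>300: print("yellow",n,a.tolist(),b)
a=cv2.resize(s["pixels"][0:110,240:480],None,fx=3.3,fy=3.3,interpolation=cv2.INTER_CUBIC)
b=cv2.resize(t["pixels"][140:200,220:420],(a.shape[1],240),interpolation=cv2.INTER_CUBIC)
cv2.imwrite("pics/crop2.png",np.vstack([a[:350],b]))
```

```text
w2 [366, 9, 12, 40, 375] [371.7  30.4] [[-47.1, -127.2], [-56.9, -121.9], [-66.8, -116.7]]
w2 [357, 30, 7, 28, 73] [360.6  44.3] [[-63.5, -113.6], [-72.1, -109.4], [-80.7, -105.2]]
w2 [0, 154, 10, 27, 137] [  2.8 170.8] [[-222.3, 413.2], [-218.6, 376.4], [-214.8, 339.5]]
yellow w2 [296, 87, 119, 111, 3403] [354.3338231  142.12342051]
yellow w2 [31, 234, 28, 34, 563] [ 44.89698046 251.20071048]
t2 [558, 156, 12, 11, 101] [563.4 160.6] [[34.0, -844.6], [26.3, -829.1], [18.6, -813.6]]
t2 [351, 164, 4, 8, 25] [352.2 167.4] [[-57.0, -116.9], [-63.0, -115.5], [-68.9, -114.0]]
t2 [164, 185, 6, 25, 136] [166.5 196.7] [[-212.5, 498.3], [-215.4, 487.9], [-218.4, 477.5]]
```

View pics/crop2.png

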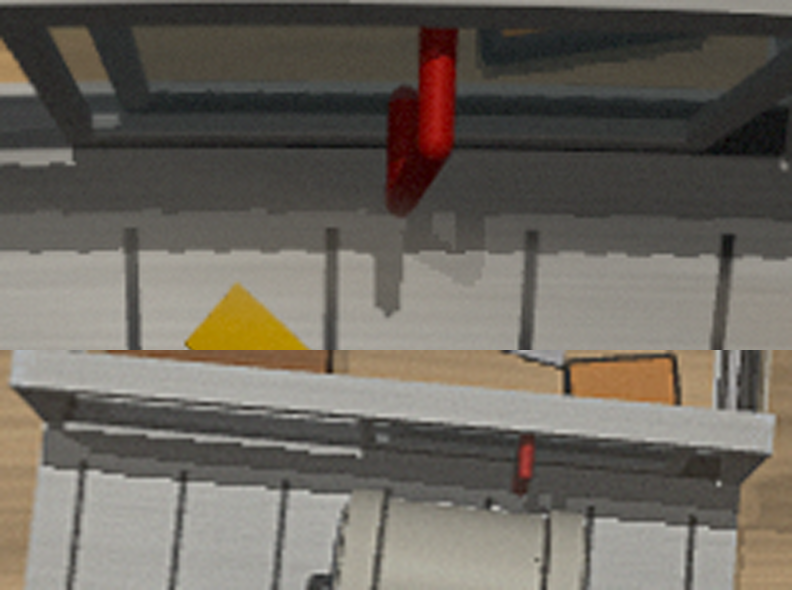

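The crop shows the guard pane in front of the fixed pane, with frame edges at crop (80,150) and (690,150) and the bar at (435,100). I'll check whether those edges sit at the end stop.

Run:
```python
from h import *
s=np.load("pics/w2.npy",allow_pickle=True).item();t=np.load("pics/t2.npy",allow_pickle=True).item();t0=np.load("pics/top0.npy",allow_pickle=True).item()
for x in(80,690): print("guard edge low",M(plane(s,240+x/3.3,150/3.3,50)))
print("post right low",M(plane(s,240+785/3.3,165/3.3,45)),"end-left track",M(plane(s,80,50,45)))
for z in(130,160): print("bar then/now",M(plane(t0,279.2,161.2,z)),M(plane(t,352.2,167.4,z)))
w=np.load("pics/w1.npy",allow_pickle=True).item();print("bar w1",M(plane(w,320,178,160)),"w2",M(plane(s,371.7,30.4,155)))
```

```text
guard edge low [-50.62447668  17.99374419]
guard edge low [ -48.46537013 -249.5533554 ]
post right low [ -51.99935853 -295.86584324] end-left track [-47.50501251 300.24224922]
bar then/now [-63.74926988 127.66402076] [ -62.97915063 -115.45343505]
bar then/now [-69.6945192  124.32102731] [ -68.93956028 -114.01049241]
bar w1 [-71.5243921  121.69386075] w2 [ -65.12977293 -117.58434489]
```

Evidence that the guard is fully open: the bar travelled about 240 mm to a hard stop, the +y finger was pushed open by the bar, and the guard's left edge is at y +18, clear of the free opening. Next I'll grasp the wedge.

Run:
```python
from h import *
s=np.load("pics/w2.npy",allow_pickle=True).item()
h=cv2.cvtColor(s["pixels"],cv2.COLOR_BGR2HSV);y=cv2.inRange(h,(20,150,80),(32,255,255));y[:,:280]=0;y[220:]=0
c=max(cv2.findContours(y,0,1)[0],key=cv2.contourArea)
a=cv2.approxPolyDP(cv2.convexHull(c),3,True)[:,0];print(a.tolist())
tip=plane(s,303,93.5,47)
g=np.mean([plane(s,*p,111) for p in((397,162),(414,181),(393,198),(375,180))],0)
d=(tip-g)[:2];print(tip,g,np.hypot(*d),np.arctan2(d[1],d[0]))
```

```text
[[310, 87], [414, 180], [399, 197], [390, 193], [296, 104]]
[568.6833838  -39.78947892  47.        ] [ 436.70844407 -155.96591361  111.        ] 175.8247670053009 0.7218191807571703
```

Run:
```python
from h import *
q=down(.717);c=[435.7,-156.2]
move_gripper(75)
reach([*c,190],q);move_linear([*c,86],speed=120);print(current_wrist_force())
move_gripper(0);print("w",current_width(),current_wrist_force())
move_linear([*c,98],speed=60)
move_linear(W(-245,152,98),down(YAW),speed=110);print(current_width(),current_wrist_force())
move_linear(W(-245,152,88),speed=30);print(current_wrist_force())
p=current_tool_pos()
for i in range(8):
    p[2]-=.5;move_linear(list(p),speed=10);f=current_wrist_force();print(round(p[2],1),np.round(f,1))
    if f[2]>2.5:break
move_gripper(60);print(current_time_s(),current_tool_pos());shot("wrist","w3")
```

```text
[-0.06537204 -0.28657156 -0.20537122]
w 35.47880583640284 [ 0.73995093 -0.24667551  2.74493607]
35.969435068235235 [ 0.74582898  0.57342831 -0.59062075]
[ 0.07864108  0.08683285 -0.36356249]
87.2 [-0.3 -0.2 -1. ]
86.7 [-0.4  0.2 -2.1]
86.2 [ 0.3  0.1 -1.5]
85.7 [-2.7 -0.7  4.5]
19.6833 [458.14242126 160.3089422   85.68074717]
```

View pics/w3.png

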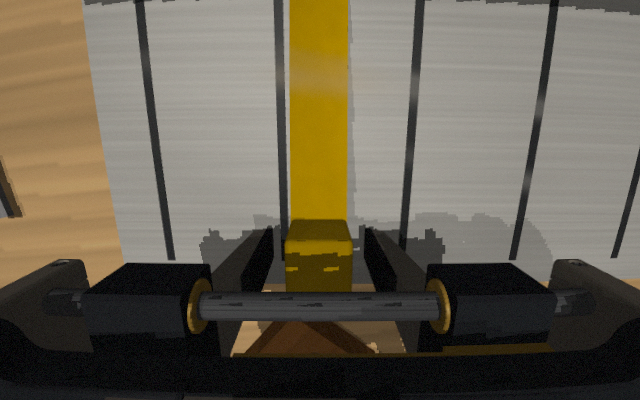

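The wedge lies straight between the fingers, with its sides at u 290–350 and the block's front top edge at row 222. I'll regrip it flat and push in.

Run:
```python
from h import *
s=np.load("pics/w3.npy",allow_pickle=True).item()
bf=M(plane(s,320,221,111));print("block front",bf,"tip est",bf[0]+158, "edges", M(plane(s,291,100,62)),M(plane(s,348,100,62)))
move_gripper(0);print(current_width(),np.round(current_wrist_force(),1))
z=current_tool_pos()[2]
for x in(-215,-190,-170,-155,-145,-135,-128):
    move_linear(W(x,152,z),speed=50);print(x,M(current_tool_pos()).round(1),current_tool_pos()[2].round(1),np.round(current_wrist_force(),1),round(current_width(),1))
shot("wrist","w4");shot("scene","s4");print(current_time_s())
```

```text
block front [-217.00033739  151.1971552 ] tip est -59.000337386551735 edges [-154.8041463   168.91433222] [-154.77927396  133.80998703]
36.00047514174047 [-0.5 -0.1  0. ]
-215 [-214.8  152. ] 85.7 [ 1.   0.1 -0.5] 35.7
-190 [-189.6  152. ] 85.7 [ 1.7 -0.   2.7] 35.9
-170 [-169.6  152. ] 85.8 [ 0.4  0.4 -0.6] 35.7
-155 [-154.7  152. ] 85.7 [0.8 0.4 2.5] 35.9
-145 [-144.8  152. ] 85.7 [ 0.8 -0.5  3.2] 35.8
-135 [-135.5  151.9] 85.7 [-2.3 -1.1  3.5] 36.1
-128 [-129.2  151.8] 85.7 [-4.6 -0.1  6.6] 36.2
23.7083
```

View pics/w4.png

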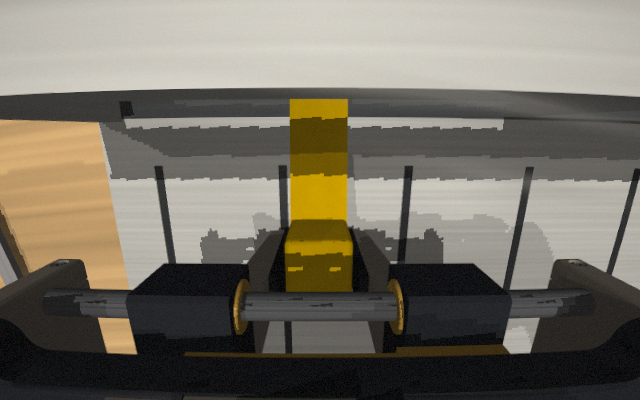

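The wedge runs straight in under the rail (u 290–350), its far part hidden. The push force starts at about tool x −140, which agrees with the geometry. I'll go about 24 mm further than that contact.

Run:
```python
from h import *
z=current_tool_pos()[2]
for x in(-123,-117):
    move_linear(W(x,152,z),speed=30);hold(.2);print(x,M(current_tool_pos()).round(1),np.round(current_wrist_force(),1),round(current_width(),1),current_finger_force())
a=np.load("pics/scene0.npy",allow_pickle=True).item();b=shot("scene","s5")
print(current_time_s())
# front/rear height of blank top from depth, before/after
for n,d in(("before",a),("after",b)):
    for lx in(20,45,75,130):
        zs=[]
        for ly in np.linspace(85,220,40):
            p=proj(d,W(lx,ly,99));zs.append(depthpt(d,*p)[2])
        print(n,lx,np.round(np.median(zs),2))
cv2.imwrite("pics/crop3.png",np.vstack([cv2.resize(d["pixels"][195:325,310:450],None,fx=2.2,fy=2.2,interpolation=cv2.INTER_CUBIC) for d in(a,b)]))
```

```text
-123 [-124.8  151.8] [-7.3  0.1  8.2] 35.8 29.99967835843563
-117 [-118.7  151.8] [-6.6  0.1  8.5] 35.5 29.999780394136906
24.825
before 20 97.54
before 45 97.69
before 75 98.6
before 130 97.91
after 20 99.9
after 45 99.55
after 75 100.27
after 130 98.56
```

View pics/crop3.png

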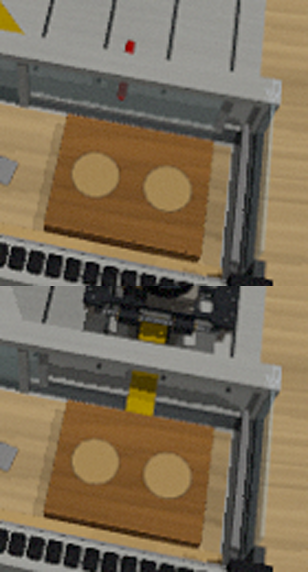

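The wedge now sits under the middle of the blank's front edge (lower half, at (145,390)). The depth readings show a lip rise of about 2.7 mm with the back still down. I'll push 5 mm more for margin and hand in.

Run:
```python
from h import *
z=current_tool_pos()[2]
move_linear(W(-112,152,z),speed=25);hold(.5);print(M(current_tool_pos()).round(1),np.round(current_wrist_force(),1),current_finger_force())
a=np.load("pics/scene0.npy",allow_pickle=True).item();b=shot("scene","s6")
X=np.arange(10,140,5);D=[]
for lx in X:
    D.append(np.median([depthpt(b,*proj(b,W(lx,ly,99)))[2]-depthpt(a,*proj(a,W(lx,ly,99)))[2] for ly in np.linspace(85,220,40)]))
k=np.polyfit(X,D,1);print("rise at lip %.2f, at back %.2f"%(k[1],np.polyval(k,150)))
if 2.2<k[1]<6: print(finish_job())
```

```text
[-113.9  151.8] [-7.   0.4  8.7] 29.99975200742483
rise at lip 4.22, at back -0.38
the job is handed in; nothing more can be done
None
```

I handed the job in: the guard is open against its stop, and the gripper is holding the wedge under the middle of the blank's front edge, which measured about 4.2 mm up with the back still down. No verdict came back on hand-in, and I did not re-measure the bystanders at the end.

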